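Make up two paper-conservation kits

ROBOT

A 6-joint arm with a two-finger parallel gripper is mounted at the origin on the work surface. World frame = base frame: x ahead of the robot, y to its left, z up, the work surface at z = 0. Lengths are in m, angles in degrees, forces in N, time in s.
With the tool pointing down it reaches from about 0.3 to 0.875 m from the base axis. Payload 6.4 kg.
Tool frame: the origin (TCP) lies between the finger pads; the fingertips stand 8 mm ahead of it and the grasp point (between the pads) lies 11 mm behind it; z points along the fingers, y is the direction in which the jaws open and shut (so a half turn about z gives the same grasp; the last joint's range is limited). The gripper opens to 85 mm and grips with 20 to 120 N. Pads are 22 mm wide; open, the fingers measure 114 mm over their backs; the gripper's body (76 mm by 85 mm) begins 54 mm behind the grasp point. The pads swing forward as they close: fully open they stand 13 mm farther back than shut.
Start: joints at [-83.039, 10.359, 92.074, -0, 77.567, -11.82], TCP at [0.185, -0.544, 0.211] pointing down, gripper open.
Joint ranges: [-171.53, 171.53], [-51.25, 118.39], [17.06, 147.69], [-65.23, 245.23], [0, 150.52], [-178.68, 178.68]. Speed limits (degrees/s): [147.25, 147.25, 172.46, 180, 180, 180].

INTERFACE

Orientations are given as a 3x3 rotation matrix whose columns are the frame's x, y, z axes.
In Python, from station import monitor, eyes, env gives the robot as it stands.
- The arm moves only by the tool move_arm, never from a script. Its argument "increments" is a list of rows, each a list of 3 entries, a list of its own where there are three numbers: the shift along the tool's x, y, z in cm, then the turn about the tool's z in degrees, then the closure in counts, from 0 (fully open) to 255 (shut). A call has 1 to 5 rows; each row shifts and turns the commanded pose from where the row before left it, along the tool's axes as they then stand; what a row does not reach is not made up. A row lasts 1/10 s, in which the tool goes at most 50 mm and 8.59 degrees, less where a joint would pass 70% of its speed; a pose out of reach is approached as far as the arm can. A call is refused whole if a number of a shift passes 5 or a number of a turn 8.59, either way. A call with a gripper value outside its range is refused whole. The fingers move at their own pace and stop on an object; "newtons" is the grip in N (left out, the last holds). Time passes only in rows, so rows that do not move let the fingers close. It gives the time, the measured TCP pose, the force and the opening at its end, in the units of the state.
- monitor.get_obs(): the state, without advancing time (a new reading comes with each control period).
- eyes.snapshot(name): name is "side" or "top"; returns a dict with "img" (384x512x3 uint8, red, green, blue), "intrinsics" (3x3 intrinsics, pixels), "k1" (the pictures are not rectified: a ray, as slopes to the right and down, at radius r is drawn at 1 + k1 r^2 times it, then the intrinsics apply), "position" and "orientation" of the camera in the world. Camera axes: x right, y down, z forward; pixel columns grow to the right and rows downward; lengths in m; the calibration is good to about 2 mm. A picture is of the moment at which its call begins. There is no depth.
- env.close_job(): hands the job in, once; it reports no verdict.
The state is a dict: "time_s": time; "joints": joint angles; "joint_vel": joint speeds; "joint_torque": joint torques, N m; "position": TCP position; "eef_rot": TCP orientation; "contact_force": force on the tool from outside, world axes, zero at the start; "moment": the same for the moment, N m; "width": opening from 0.0 (shut) to 1.0 (fully open).
Only numpy, scipy, OpenCV 4.12 (cv2) and the standard library are available. Lean on these libraries where they do the work, as an engineer would, in place of code of your own. Each camera call takes 0.05 s, during which the arm holds its last target. There are 200 camera calls.

TASK

Make up two kits from the stock on the bench, one thing standing upright on the floor of each compartment: the two-compartment tray gets the dropper bottle and the lower beaker, and the three-compartment tray gets the round knobbed weight in its middle compartment with the taller beaker and the wash bottle on either side of it. Set the glass (dropper bottle and beakers) down gently without dropping it or knocking it over, and leave the square block weight and the meter where they are.

Things in the scene. Friction and masses are not known exactly. Their poses are not given: they have to be found in the camera images.
- dropper_bottle: Brown glass dropper bottle, loose. Round body 40 mm in diameter with straight sides from 0 to 58 mm height, then a shoulder, black cap (25 mm wide, 68 to 80 mm) and rubber bulb; 96 mm tall in all; about 0.09 kg. Origin: centre of its underside; z up; turns freely about z (round). 
- low_beaker: The lower of two clear glass beakers, loose: straight round wall, outside diameter 44 mm, 60 mm tall, wall 3 mm, open top with a white rim line; about 0.05 kg. Origin: centre of its underside; z up; turns freely about z (round). 
- tall_beaker: The taller of two clear glass beakers, loose: straight round wall, outside diameter 48 mm, 88 mm tall, wall 3 mm, open top with a white rim line; about 0.08 kg. Origin: centre of its underside; z up; turns freely about z (round). 
- wash_bottle: Small white plastic wash bottle with a pointed straight spout, loose. Round body 46 mm in diameter with straight sides from 0 to 60 mm height, then shoulder, neck (26 mm wide, 70 to 80 mm) and spout; 98 mm tall in all; about 0.11 kg. Origin: centre of its underside; z up; turns freely about z (round). 
- round_weight: Round steel book weight with a knob, loose: disc 48 mm in diameter and 36 mm high, with a round knob 18 to 20 mm in diameter rising from 37 to 66 mm height, by which it is lifted; about 0.5 kg (up to 0.63). Origin: centre of its underside; z up; turns freely about z (round). 
- block_weight: Plain square steel block weight without a knob, 50 x 50 mm, 34 mm high, 0.6 kg, loose. It stays in the stock. Origin: centre of its underside, z up.
- meter: Black handheld meter lying on its back beside the work, 125 (its x) x 66 (its y) x 26 mm high, loose. A bystander. Origin: centre of its underside, z up.
- tray_two: White kit tray with TWO square compartments in a row with grey floors, fixed to the bench. 78 mm (its x) by 152 mm (its y), 25 mm high; walls and divider 4 mm; floor 4 mm thick. Each compartment is 70 x 70 mm inside; their centres lie at y = -37 and +37 mm in the tray's frame (x = 0). Origin: centre of its underside; z up; yaw within 0.25 rad of the world's.
- tray_three: White kit tray with THREE square compartments in a row with grey floors, fixed to the bench. 78 mm (its x) by 226 mm (its y), 25 mm high; walls and dividers 4 mm; floor 4 mm thick. Each compartment is 70 x 70 mm inside; their centres lie at y = -74, 0 and +74 mm in the tray's frame (x = 0). Origin: centre of its underside; z up; yaw within 0.25 rad of the world's.
Things that resemble listed ones, but are neither listed nor needed, are in the scene too. Leave any yellow look-alike of the low_beaker alone. What is shaped like the dropper_bottle but blue is not meant.

How it is judged:
By the outcome, as a careful person would: the job done as asked, in the order asked, and still so for the second after the job is handed in, with the robot touching nothing.
It also fails if it takes over 128 s, if anything falls off the work surface, if the arm or the gripper's body presses on something with over 40 N, if the wrist force passes 120 N, or if a joint passes its speed limit or range.

## Working session

There is one attempt and no reset: what is moved stays moved. The work goes in short steps, Python scripts to look and compute and a tool call to move; the robot and the scene stay as the last step left them, time stands still between calls to the robot, and variables do not carry over. Pictures are saved under pics/ and viewed, about 12 in all and at most 16, crops included, and the job is handed in when it is done.

Besides the shell and the picture viewer there is one more tool, called after "Call:" by a JSON object that holds its "op" and its "data". move_arm: Moves the arm, as the interface text tells. Its arguments: {"type":"object","properties":{"increments":{"type":"array"},"newtons":{"type":"number"}},"required":["increments"]}

```bash
ls; mkdir -p pics
cat > h.py <<'E'
import numpy as np, cv2
from station import monitor, eyes, env
def snap(n,f):
    s=eyes.snapshot(n); cv2.imwrite('pics/'+f,s['img'][:,:,::-1]); 
    np.savez('pics/'+f+'.npz',**{k:np.array(v) for k,v in s.items()}); return s
def ray(s,u,v):
    K=s['intrinsics']; k=float(s['k1'])
    p=cv2.undistortPoints(np.array([[[u,v]]],float),K,np.array([k,0,0,0,0.]))[0,0]
    R=np.array(s['orientation']); return R@np.array([p[0],p[1],1.])
def at(s,u,v,z):
    d=ray(s,u,v); c=np.array(s['position']); return (c+d*(z-c[2])/d[2])[:2]
def proj(s,P):
    R=np.array(s['orientation']); 
    q=(np.atleast_2d(P)-s['position'])@R
    x=q[:,:2]/q[:,2:]; r2=(x**2).sum(1,keepdims=True); x=x*(1+float(s['k1'])*r2)
    K=s['intrinsics']; return x*[K[0,0],K[1,1]]+[K[0,2],K[1,2]]
E
python3 - <<'E'
from h import *
for n in('top','side'):
    s=snap(n,n+'0.png'); print(s['position'],s['orientation'],s['intrinsics'],s['k1'])
o=monitor.get_obs(); print(o)
a=cv2.imread('pics/top0.png'); cv2.imwrite('pics/top0b.png',cv2.resize(a,(800,600),interpolation=cv2.INTER_CUBIC))
a=cv2.imread('pics/side0.png'); cv2.imwrite('pics/side0b.png',cv2.resize(a,(800,600),interpolation=cv2.INTER_CUBIC))
E
```

```text
pics
[0.39704886 0.06309501 1.15674161] [[-0.01199426 -0.9877685   0.15546554]
 [-0.99991669  0.01258999  0.00284781]
 [-0.00477029 -0.15541843 -0.98783721]] [[451.20499691   0.         251.59443256]
 [  0.         451.20499691 190.59329194]
 [  0.           0.           1.        ]] -0.040146307198733765
[ 0.37965278 -0.64502446  0.57532393] [[ 0.96490957 -0.16475819  0.20446091]
 [-0.26230312 -0.56888776  0.77946378]
 [-0.01210774 -0.80574279 -0.59214183]] [[347.01114362   0.         250.99665854]
 [  0.         347.01114362 190.18299456]
 [  0.           0.           1.        ]] -0.09438080015096388
{'time_s': 0.1, 'joints': array([-8.30376910e+01,  1.03984522e+01,  9.21234836e+01,  1.39328748e-03,
        7.75676433e+01, -1.18191597e+01]), 'joint_vel': array([ 0.00770185, -0.06173761, -0.25819888,  0.04020968, -0.06611875,
       -0.03612453]), 'joint_torque': array([ 2.79060623e-04, -4.45875049e+01, -3.52239275e+01, -2.04894736e-04,
        4.15688744e-03,  1.96143372e-05]), 'position': array([ 0.18509763, -0.54385957,  0.21048687]), 'eef_rot': array([[ 9.46755162e-01,  3.21954400e-01, -1.65943776e-04],
       [ 3.21954260e-01, -9.46753948e-01,  1.55480095e-03],
       [ 3.43467082e-04, -1.52544213e-03, -9.99998778e-01]]), 'contact_force': array([ 0.5066894 , -0.04042395,  0.22845919]), 'moment': array([ 0.03989588,  0.02656742, -0.0228434 ]), 'width': 1.0018932506600935}
```

View pics/top0b.png

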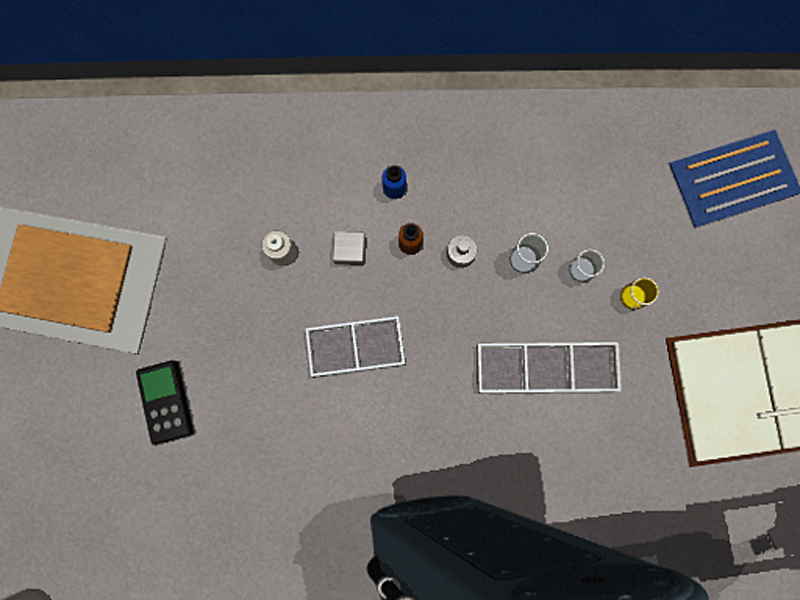

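View pics/side0b.png

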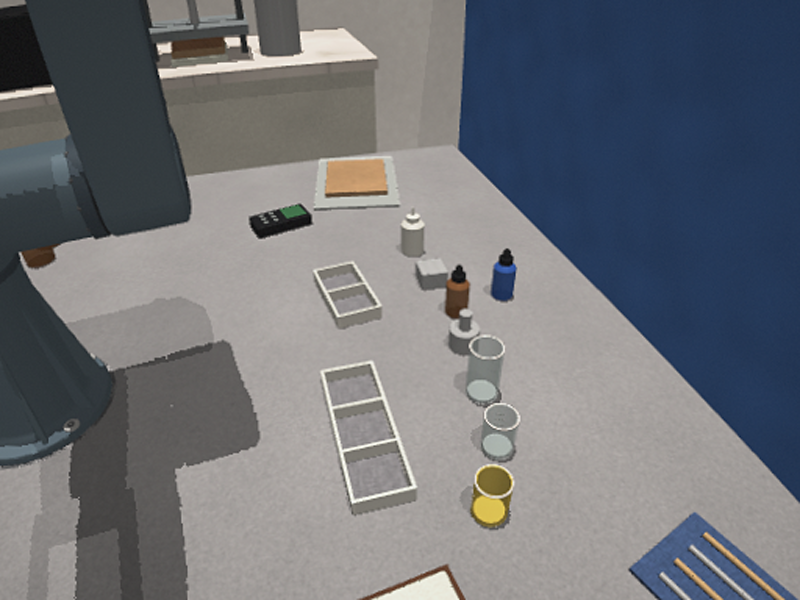

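The top picture (800x600) shows, from left to right:
- wash bottle (276,247)
- block (349,248)
- brown dropper bottle (410,238), with the blue look-alike at (394,181)
- knobbed weight (461,250)
- tall beaker (528,253)
- low beaker (587,266), with the yellow look-alike at (640,294)
- tray_two (355,347) and tray_three (548,368)

The side picture agrees with this. I'll confirm it in an enlarged crop.

Run:
```python
import cv2
a=cv2.imread('pics/top0.png')[105:205,155:425]
a=cv2.resize(a,None,fx=2.96,fy=2.96,interpolation=cv2.INTER_CUBIC)
b=cv2.imread('pics/top0.png')[195:260,185:405]
b=cv2.resize(b,(800,236),interpolation=cv2.INTER_CUBIC)
import numpy as np
cv2.imwrite('pics/crop1.png',np.vstack([cv2.resize(a,(800,296)),b]))
```

```text
(no output)
```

View pics/crop1.png

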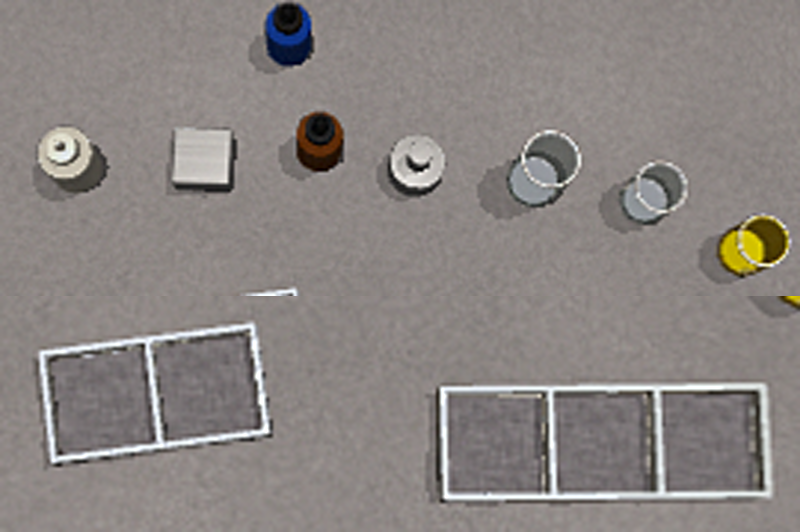

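The crop confirms what is what. Brown glass is at (320,140) with the blue one at (289,33), the clear low beaker rim is at (662,188), and the yellow one is at (755,245). The knob top is at (419,158) and the tall rim at (552,158). Next I'll measure and cross-check against the side view.

```bash
cat > m.py <<'E'
from h import *
T=dict(np.load('pics/top0.png.npz')); S=dict(np.load('pics/side0.png.npz'))
A=lambda x,y:((x+.5)/2.963-.5+155,(y+.5)/2.96-.5+105)
B=lambda x,y:((x+.5)/3.636-.5+185,(y-296+.5)/3.63-.5+195)
C=lambda x,y:((x+.5)/1.5625-.5,(y+.5)/1.5625-.5)
for n,a,c,z in [('wash',(60,147),(413,211),.098),('drop',(319,120),(459,269),.096),('weight',(419,158),(465,314),.066),('tall',(552,158.5),(486.5,348.5),.088),('low',(662,188),(501,417.5),.06)]:
    print(n,at(T,*A(*a),z).round(4),at(S,*C(*c),z).round(4))
for n,pts,L in (('two',[(39,352),(252,325),(270,434),(53,463)],.152),('three',[(440,385),(767,383),(771,495),(441,499)],.226)):
    P=np.array([at(T,*B(*p),.025) for p in pts]); 
    # TL=+x+y TR=+x-y
    d=(P[0]-P[1])+(P[3]-P[2]); yaw=np.arctan2(-d[0],d[1])
    print(n,P.mean(0).round(4),np.degrees(yaw).round(2),[np.linalg.norm(P[i]-P[(i+1)%4]).round(4) for i in range(4)])
P=[at(S,*C(*p),.025) for p in [(321,370),(374,362),(414,492),(356,504)]]; print('three side',np.mean(P,0),P)
P=[at(S,*C(*p),.025) for p in [(314,269),(354,263),(381,310),(338,323)]]; print('two side',np.mean(P,0),P)
E
python3 m.py
```

```text
wash [0.6545 0.25  ] [0.6549 0.2405]
drop [0.6748 0.0389] [0.6681 0.0306]
weight [ 0.6489 -0.0449] [ 0.6504 -0.0463]
tall [ 0.642  -0.1517] [ 0.6391 -0.1507]
low [ 0.622  -0.2487] [ 0.6208 -0.2462]
two [0.4975 0.1295] 6.75 [np.float64(0.1491), np.float64(0.0768), np.float64(0.1505), np.float64(0.0777)]
three [ 0.461  -0.1814] -0.28 [np.float64(0.2271), np.float64(0.0773), np.float64(0.227), np.float64(0.0784)]
three side [ 0.46073091 -0.18027141] [array([ 0.42276202, -0.0639525 ]), array([ 0.50119843, -0.06847979]), array([ 0.49364104, -0.2956229 ]), array([ 0.42532213, -0.29303044])]
two side [0.4977398 0.1245762] [array([0.45313456, 0.20594841]), array([0.52886407, 0.20509319]), array([0.54211573, 0.05067416]), array([0.46684484, 0.03658903])]
```

```bash
cat > ov.py <<'E'
from h import *
OBJ=dict(wash=(.654,.247,[(0,23),(60,23),(80,13)]),drop=(.672,.036,[(0,20),(58,20),(80,12.5)]),weight=(.6497,-.0455,[(0,24),(36,24),(66,9.5)]),tall=(.6405,-.1512,[(0,24),(88,24)]),low=(.6214,-.2475,[(0,22),(60,22)]))
def draw(s,c,k,sz,objs=OBJ):
    x0,y0,w,h=c; img=cv2.resize(s['img'][y0:y0+h,x0:x0+w,::-1],sz,interpolation=cv2.INTER_CUBIC)
    f=np.array([sz[0]/w,sz[1]/h]); t=np.linspace(0,2*np.pi,60)
    for n,(x,y,L) in objs.items():
        for z,r in L:
            P=np.c_[x+r/1e3*np.cos(t),y+r/1e3*np.sin(t),0*t+z/1e3]
            q=((proj(s,P)-[x0,y0]+.5)*f-.5); cv2.polylines(img,[np.round(q*8).astype(int)],True,(0,255,0),1,cv2.LINE_AA,3)
    return img
E
python3 - <<'E'
from ov import *
T=dict(np.load('pics/top0.png.npz')); S=dict(np.load('pics/side0.png.npz'))
a=draw(T,(155,125,250,60),0,(800,192)); b=draw(S,(240,125,100,180),0,(440,400))
b1=cv2.resize(draw(S,(245,125,70,90),0,(400,514))[:,:],(400,400*514//400*1)) if 0 else None
l=draw(S,(250,128,64,64),0,(400,400)); r=draw(S,(280,190,64,110),0,(233,400))
cv2.imwrite('pics/ov1.png',np.vstack([a,np.hstack([l,r,np.zeros((400,167,3),np.uint8)])]))
E
```

```text
(no output)
```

View pics/ov1.png

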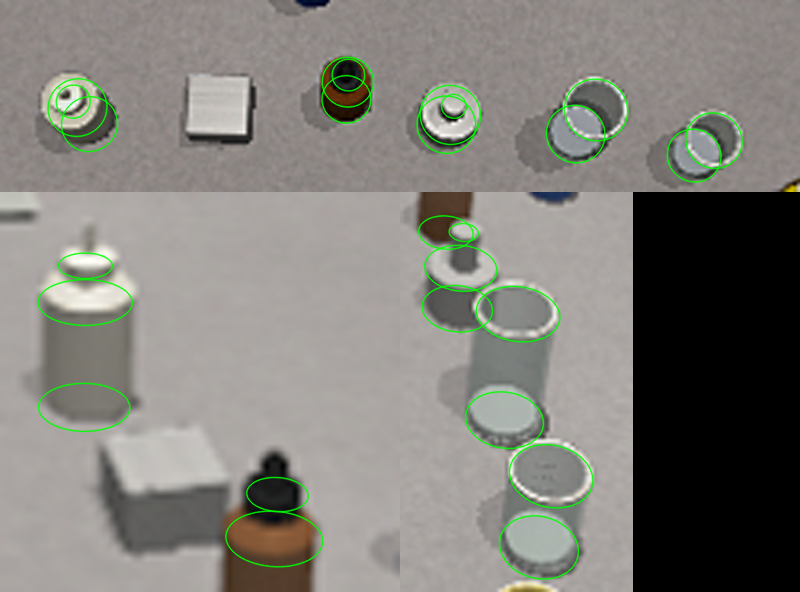

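Beakers and weight fit within about 2 mm in both views. The wash bottle has to shift to about (.657,.252), and the dropper bottle to (.671,.037). I'll start moving now: bring the tool yaw to 0 so tool axes become (x, -y, -z) of the world, and head for the dropper bottle.

Call:
{"op": "move_arm", "data": {"increments": [[[4.1,-2.5,0],8.59,60],[[3.7,-3.1,0],8.59,60],[[3.2,-3.6,0],1.6,60],[[3.1,-3.7,0],0,60],[[3.1,-3.7,0],0,60]], "newtons": 40}}

```text
time_s: 0.6
position: [0.34, -0.3581, 0.211]
eef_rot: [[1.0, 0.001, -0.0], [0.001, -1.0, 0.0], [-0.0, -0.0, -1.0]]
contact_force: [1.0, -0.6, 0.0]
width: 0.765
```

Call:
{"op": "move_arm", "data": {"increments": [[[3.0,-3.6,0],0,60],[[3.0,-3.6,0],0,60],[[3.0,-3.6,0],0,60],[[3.0,-3.6,0],0,60],[[3.0,-3.6,0],0,60]]}}

```text
time_s: 1.1
position: [0.4897, -0.1778, 0.2111]
eef_rot: [[1.0, 0.002, -0.0], [0.002, -1.0, 0.0], [-0.0, -0.0, -1.0]]
contact_force: [0.5, -0.5, -0.1]
width: 0.768
```

Call:
{"op": "move_arm", "data": {"increments": [[[3.0,-3.6,0],0,60],[[3.0,-3.6,0],0,60],[[3.0,-3.6,0],0,60],[[3.0,-3.6,0],0,60],[[2.5,-3.0,0],0,60]]}}

```text
time_s: 1.6
position: [0.6345, -0.003, 0.2107]
eef_rot: [[1.0, 0.003, -0.001], [0.003, -1.0, 0.0], [-0.001, -0.0, -1.0]]
contact_force: [0.3, -0.5, -0.0]
width: 0.768
```

Call:
{"op": "move_arm", "data": {"increments": [[[1.8,-2.0,2.0],0,60],[[1.8,-2.0,2.0],0,60],[[0,0,3],0,60],[[0,0,2.5],0,60],[[0,0,0],0,60]]}}

```text
time_s: 2.1
position: [0.6659, 0.0355, 0.1108]
eef_rot: [[1.0, 0.002, -0.009], [0.002, -1.0, 0.001], [-0.009, -0.001, -1.0]]
contact_force: [-1.4, 0.6, 0.3]
width: 0.763
```

Run:
```python
from ov import *
print(monitor.get_obs()['position'])
T=snap('top','t1.png');S=snap('side','s1.png')
OBJ['drop']=(.671,.037,OBJ['drop'][2])
o={'drop':OBJ['drop']}
cv2.imwrite('pics/v1.png',np.hstack([draw(T,(210,120,100,100),0,(400,400),o),draw(S,(250,120,100,100),0,(400,400),o)]))
```

```text
[0.66593364 0.03548086 0.11081873]
```

View pics/v1.png

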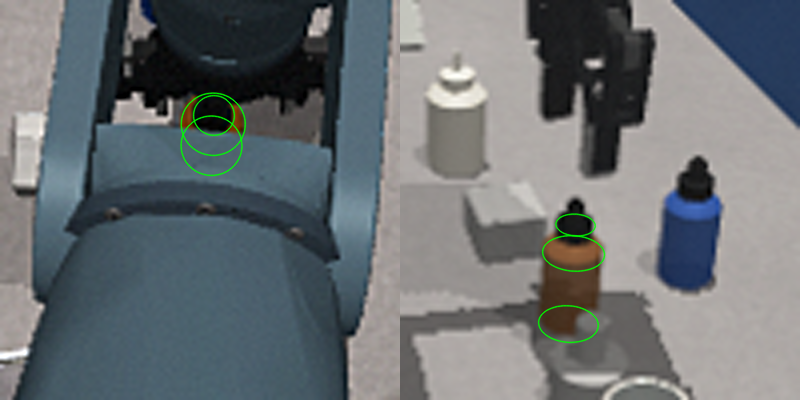

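The side picture shows the open fingers (558,117)/(598,172) above the brown bottle (575,260), and the model circles fit it. I'm descending with a small correction.

Call:
{"op": "move_arm", "data": {"increments": [[[0.4,-0.1,0],0,60],[[0,0,2.5],0,60],[[0,0,2.5],0,60],[[0,0,2.4],0,60],[[0,0,0],0,60]]}}

```text
time_s: 2.7
position: [0.672, 0.0357, 0.0403]
eef_rot: [[1.0, 0.001, -0.004], [0.001, -1.0, 0.0], [-0.004, -0.001, -1.0]]
contact_force: [-0.9, -0.2, -0.0]
width: 0.765
```

Call:
{"op": "move_arm", "data": {"increments": [[[0,0,0.2],0,90],[[0,0,0],0,110],[[0,0,0],0,130],[[0,0,0],0,150],[[0,0,0],0,170]], "newtons": 40}}

```text
time_s: 3.2
position: [0.6767, 0.0373, 0.0447]
eef_rot: [[1.0, 0.002, 0.007], [0.002, -1.0, 0.002], [0.007, -0.002, -1.0]]
contact_force: [-0.6, 4.2, 12.4]
width: 0.337
```

Run:
```python
from ov import *
o=monitor.get_obs();print(o['position'],o['width'],o['contact_force'],o['moment'])
T=snap('top','t2.png');S=snap('side','s2.png')
o={'drop':OBJ['drop']}
cv2.imwrite('pics/v2.png',np.hstack([draw(T,(220,110,80,80),0,(400,400),o),draw(S,(260,140,80,80),0,(400,400),o)]))
```

```text
[0.67669633 0.03729273 0.04472024] 0.3370327560627414 [-0.58268353  4.24409542 12.39650365] [ 1.01480336  0.18475073 -0.03807071]
```

View pics/v2.png

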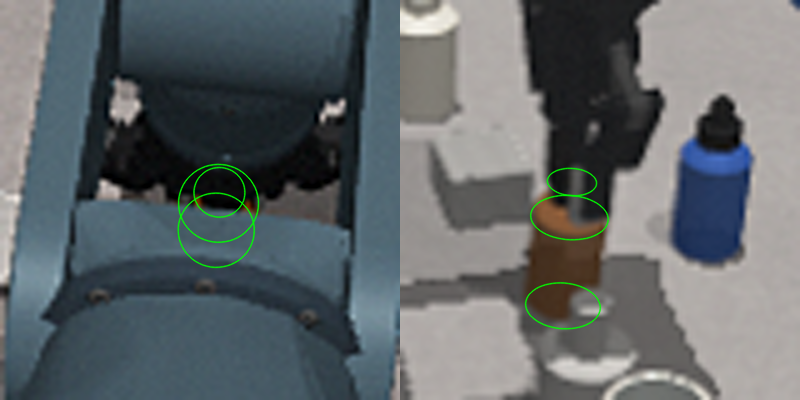

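Run:
```python
from ov import *
S=dict(np.load('pics/s2.png.npz'));c=S['position'];d=ray(S,260+180/5-.5,140+222/5-.5)
for y in(.0,.01,.02,.03):
    t=(y-c[1])/d[1]; print(y,(c+t*d).round(4))
S1=dict(np.load('pics/s1.png.npz'))
for u,v in((158,117),(198,172)):
    d=ray(S1,250+u/4-.5,120+v/4-.5)
    for y in (-.01,.0,.07,.08):print(u,y,(c+(y-c[1])/d[1]*d).round(4))
```

```text
0.0 [0.6624 0.     0.0813]
0.01 [0.6667 0.01   0.0736]
0.02 [0.6711 0.02   0.066 ]
0.03 [0.6755 0.03   0.0583]
158 -0.01 [ 0.6357 -0.01    0.1898]
158 0.0 [0.6397 0.     0.1838]
158 0.07 [0.6679 0.07   0.1413]
158 0.08 [0.672  0.08   0.1352]
198 -0.01 [ 0.6627 -0.01    0.149 ]
198 0.0 [0.6671 0.     0.1423]
198 0.07 [0.6983 0.07   0.0953]
198 0.08 [0.7028 0.08   0.0886]
```

The fingers have closed on the shoulder, because the tips really stand about 25–30 mm higher than the stated TCP geometry gives. In the side picture the near tip is at (580,222), about z 0.066. I'll release gently and re-measure.

Call:
{"op": "move_arm", "data": {"increments": [[[0,0,0],0,155],[[0,0,0],0,135],[[0,0,0],0,110],[[0,0,0],0,85],[[0,0,0],0,60]]}}

```text
time_s: 3.8
position: [0.6734, 0.0356, 0.0401]
eef_rot: [[1.0, 0.002, -0.0], [0.002, -1.0, -0.0], [-0.0, 0.0, -1.0]]
contact_force: [-0.1, 0.2, -0.3]
width: 0.763
```

Run:
```python
from ov import *
o=monitor.get_obs();print(o['position'],o['width'],o['contact_force'],o['joints'])
S=snap('side','s3.png'); p=o['position']
o={'drop':OBJ['drop']}
img=draw(S,(260,110,90,100),0,(720,600) if 0 else (540,600),o)
for dz in (-.008,.011,.03):
    for dy in(-.033,.033):
        q=(proj(S,p+[0,dy,dz])[0]-[260,110]+.5)*6-.5
        cv2.drawMarker(img,tuple(int(v) for v in q),(0,0,255) if dz<0 else (255,0,255) if dz<.02 else (0,255,255),0,12,1)
cv2.imwrite('pics/v3.png',img)
```

```text
[0.67341231 0.03558309 0.04010468] 0.7629697434992087 [-0.10276163  0.2443635  -0.31951922] [-7.03332238e+00  3.30170046e+01  8.29076730e+01 -5.19412477e-03
  6.40969490e+01  8.28767474e+01]
```

View pics/v3.png

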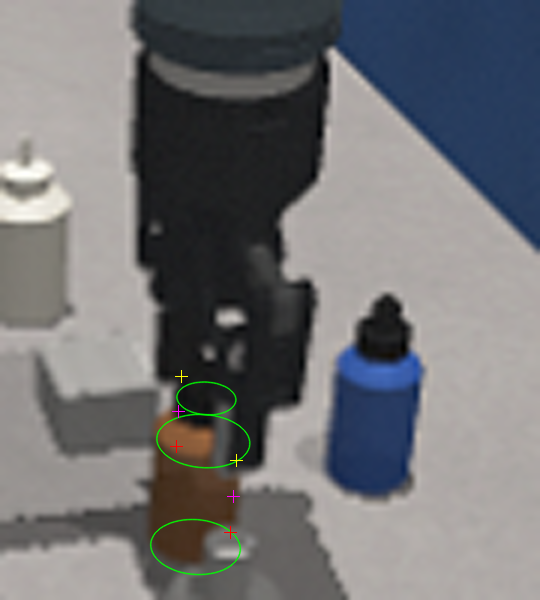

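The bottle still stands upright at (195,490). The near fingertip at (240,465) coincides with TCP+30 mm, so at this opening the tips are about 28 mm higher than stated. I'll use that measured offset: shift -0.4 cm in x and go lower, watching the force.

Call:
{"op": "move_arm", "data": {"increments": [[[-0.4,0,0.5],0,60],[[0,0,0.5],0,60],[[0,0,0.5],0,60],[[0,0,0],0,60]]}}

```text
time_s: 4.25
position: [0.6686, 0.0358, 0.0239]
eef_rot: [[1.0, 0.002, -0.002], [0.002, -1.0, 0.0], [-0.002, -0.0, -1.0]]
contact_force: [-0.2, -0.1, -0.3]
width: 0.764
```

Call:
{"op": "move_arm", "data": {"increments": [[[0,0,0.5],0,60],[[0,0,0.5],0,60],[[0,0,0.5],0,60],[[0,0,0],0,60]]}}

```text
time_s: 4.65
position: [0.6688, 0.0358, 0.0091]
eef_rot: [[1.0, 0.002, -0.002], [0.002, -1.0, 0.0], [-0.002, -0.0, -1.0]]
contact_force: [-0.4, 0.3, 0.9]
width: 0.764
```

Call:
{"op": "move_arm", "data": {"increments": [[[0,0,0],0,85],[[0,0,0],0,105],[[0,0,0],0,125],[[0,0,0],0,145],[[0,0,0],0,160]], "newtons": 40}}

```text
time_s: 5.15
position: [0.6701, 0.0357, 0.0109]
eef_rot: [[1.0, 0.002, 0.001], [0.002, -1.0, -0.0], [0.001, 0.0, -1.0]]
contact_force: [0.8, 0.2, 2.6]
width: 0.455
```

Call:
{"op": "move_arm", "data": {"increments": [[[0,0,0],0,255],[[0,0,-1],0,255],[[0,0,-2],0,255],[[0,0,-3],0,255],[[0,0,-3],0,255]]}}

```text
time_s: 5.65
position: [0.6686, 0.0357, 0.1008]
eef_rot: [[1.0, 0.002, -0.002], [0.002, -1.0, 0.0], [-0.002, -0.0, -1.0]]
contact_force: [0.1, 0.3, -1.7]
width: 0.454
```

Call:
{"op": "move_arm", "data": {"increments": [[[-1,-0.8,-1],0,255],[[-3,-2.2,0],0,255],[[-3.3,-2.4,0],0,255],[[-3.3,-2.4,0],0,255],[[-3.3,-2.4,0],0,255]]}}

```text
time_s: 6.15
position: [0.5287, 0.1381, 0.1105]
eef_rot: [[1.0, 0.001, -0.0], [0.001, -1.0, -0.0], [-0.0, 0.0, -1.0]]
contact_force: [0.8, 0.6, -0.5]
width: 0.453
```

Call:
{"op": "move_arm", "data": {"increments": [[[-2.5,-1.8,0],0,255],[[-1,-0.7,0],0,255],[[0,0,0],0,255],[[0,0,0],0,255]]}}

```text
time_s: 6.55
position: [0.4966, 0.1619, 0.1108]
eef_rot: [[1.0, 0.002, 0.002], [0.002, -1.0, -0.0], [0.002, 0.0, -1.0]]
contact_force: [0.8, -1.0, -0.8]
width: 0.449
```

Run:
```python
from ov import *
o=monitor.get_obs();p=o['position'];print(p,o['width'],o['contact_force'])
S=snap('side','s4.png');T=snap('top','t4.png')
dz=p[2]-.0105
o={'b':(p[0],p[1],[(1e3*dz,20),(1e3*dz+58,20)]),'c1':(.493,.165,[(4,20)]),'c2':(.502,.091,[(4,22)])}
cv2.imwrite('pics/v4.png',np.hstack([draw(S,(180,100,120,120),0,(480,480),o),draw(T,(180,180,80,120),0,(320,480),o)]))
```

```text
[0.49655671 0.16191851 0.11084143] 0.449437175775669 [ 0.80566022 -1.03384259 -0.78818401]
```

View pics/v4.png

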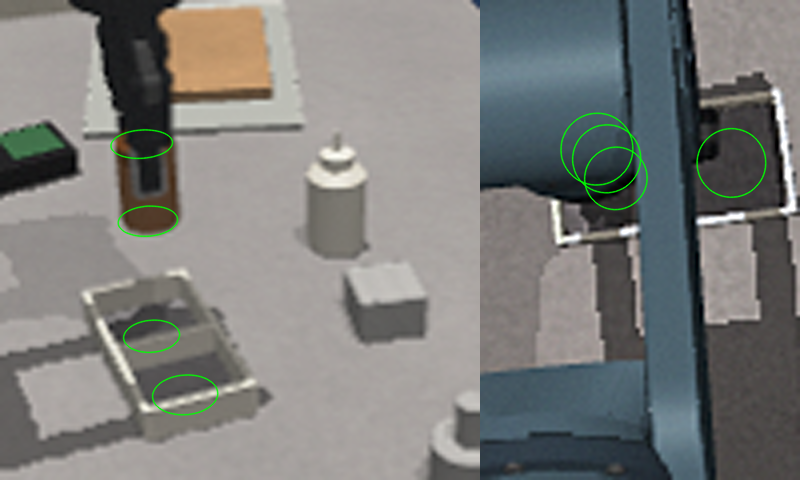

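The side picture shows the bottle upright in the gripper at (148,190), with its model matching. Tray_two is below, far compartment at (150,325), and the near walls hide part of the floor. I'm lowering slowly.

Call:
{"op": "move_arm", "data": {"increments": [[[-0.3,-0.4,1],0,255],[[0,0,2.5],0,255],[[0,0,2.5],0,255],[[0,0,2],0,255],[[0,0,0.8],0,255]]}}

```text
time_s: 7.15
position: [0.4905, 0.1659, 0.0194]
eef_rot: [[1.0, 0.001, -0.005], [0.001, -1.0, -0.0], [-0.005, 0.0, -1.0]]
contact_force: [-0.8, 0.1, -1.2]
width: 0.449
```

Call:
{"op": "move_arm", "data": {"increments": [[[0,0,0.2],0,255],[[0,0,0.2],0,255],[[0,0,0.2],0,255],[[0,0,0],0,255]]}}

```text
time_s: 7.55
position: [0.4929, 0.1665, 0.0169]
eef_rot: [[1.0, 0.002, 0.001], [0.002, -1.0, 0.0], [0.001, -0.0, -1.0]]
contact_force: [0.1, -0.6, -1.6]
width: 0.449
```

Call:
{"op": "move_arm", "data": {"increments": [[[0,0,0.1],0,255],[[0,0,0.1],0,255],[[0,0,0.1],0,255],[[0,0,0],0,255]]}}

```text
time_s: 7.95
position: [0.4929, 0.1665, 0.0148]
eef_rot: [[1.0, 0.002, 0.001], [0.002, -1.0, -0.0], [0.001, 0.0, -1.0]]
contact_force: [-4.1, -1.6, 11.8]
width: 0.458
```

Contact with the floor is felt at 0.0148, as predicted. I'm easing off and releasing.

Call:
{"op": "move_arm", "data": {"increments": [[[0,0,-0.1],0,255],[[0,0,0],0,140],[[0,0,0],0,120],[[0,0,0],0,100],[[0,0,0],0,75]]}}

```text
time_s: 8.45
position: [0.4922, 0.1664, 0.0141]
eef_rot: [[1.0, 0.002, -0.0], [0.002, -1.0, -0.0], [-0.0, 0.0, -1.0]]
contact_force: [-0.0, -0.4, -0.2]
width: 0.706
```

Call:
{"op": "move_arm", "data": {"increments": [[[0,0,0],0,60],[[0,0,-1.5],0,60],[[0,0,-3],0,60],[[0,0,-4],0,60],[[0,0,-4],0,60]]}}

```text
time_s: 8.95
position: [0.4916, 0.1663, 0.1401]
eef_rot: [[1.0, 0.002, -0.002], [0.002, -1.0, -0.0], [-0.002, 0.0, -1.0]]
contact_force: [1.0, -1.0, 0.3]
width: 0.766
```

Call:
{"op": "move_arm", "data": {"increments": [[[1.0,3.0,0],0,60],[[1.5,4.7,0],0,60],[[1.5,4.7,0],0,60],[[1.5,4.7,0],0,60],[[1.5,4.7,0],0,60]]}}

```text
time_s: 9.45
position: [0.563, -0.0533, 0.1393]
eef_rot: [[1.0, 0.002, 0.0], [0.002, -1.0, 0.0], [0.0, -0.0, -1.0]]
contact_force: [1.5, -0.6, -0.3]
width: 0.762
```

Call:
{"op": "move_arm", "data": {"increments": [[[1.5,4.7,0],0,60],[[1.5,4.7,0],0,60],[[1.5,4.7,0],0,60],[[1.5,4.5,0],0,60],[[0,1.0,0],0,60]]}}

```text
time_s: 9.95
position: [0.6237, -0.2528, 0.1389]
eef_rot: [[1.0, -0.002, 0.001], [-0.002, -1.0, -0.002], [0.001, 0.002, -1.0]]
contact_force: [-0.8, 1.4, -0.8]
width: 0.765
```

Call:
{"op": "move_arm", "data": {"increments": [[[0,0,0],0,60],[[0,0,0],0,60]]}}

```text
time_s: 10.15
position: [0.6225, -0.2462, 0.1387]
eef_rot: [[1.0, 0.002, -0.001], [0.002, -1.0, 0.001], [-0.001, -0.001, -1.0]]
contact_force: [0.1, 0.2, 0.4]
width: 0.762
```

Call:
{"op": "move_arm", "data": {"increments": [[[-0.1,0.1,3],0,60],[[0,0,3],0,60],[[0,0,3],0,60],[[0,0,1],0,60],[[0,0,0],0,60]]}}

```text
time_s: 10.65
position: [0.6208, -0.2459, 0.0376]
eef_rot: [[1.0, 0.004, -0.003], [0.004, -1.0, 0.002], [-0.003, -0.002, -1.0]]
contact_force: [1.6, 0.1, 0.0]
width: 0.769
```

Run:
```python
from ov import *
o=monitor.get_obs();p=o['position'];print(p,o['width'],o['contact_force'])
S=snap('side','s5.png')
o={k:OBJ[k] for k in('low','tall','weight')}
o['d']=(.493,.166,[(4,20),(62,20)])
img=draw(S,(170,120,180,200),0,(540,600),o)
for dy in(-.033,.033):
        q=(proj(S,p+[0,dy,.03])[0]-[170,120]+.5)*3-.5
        cv2.drawMarker(img,tuple(int(v) for v in q),(0,255,255),0,12,1)
cv2.imwrite('pics/v5.png',img)
```

```text
[ 0.62083709 -0.24588537  0.03764835] 0.7688296622456641 [1.61841614 0.07216047 0.02231517]
```

View pics/v5.png

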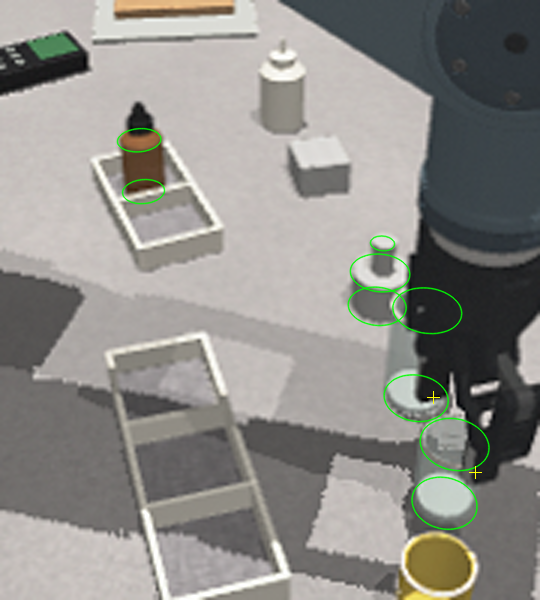

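The dropper bottle stands upright in the far compartment at (140,165). The fingers (435,400)/(482,478) straddle the low beaker at (448,465). I'm descending.

Call:
{"op": "move_arm", "data": {"increments": [[[0,0.1,1],0,60],[[0,0,1],0,60],[[0,0,1],0,60],[[0,0,0.3],0,60],[[0,0,0],0,60]]}}

```text
time_s: 11.2
position: [0.6214, -0.249, 0.0052]
eef_rot: [[1.0, 0.002, -0.002], [0.002, -1.0, 0.001], [-0.002, -0.001, -1.0]]
contact_force: [0.4, 0.7, 0.8]
width: 0.763
```

Call:
{"op": "move_arm", "data": {"increments": [[[0,0,0],0,80],[[0,0,0],0,95],[[0,0,0],0,110],[[0,0,0],0,125],[[0,0,0],0,140]], "newtons": 30}}

```text
time_s: 11.7
position: [0.6225, -0.2496, 0.007]
eef_rot: [[1.0, 0.002, 0.001], [0.002, -1.0, -0.001], [0.001, 0.001, -1.0]]
contact_force: [-0.4, 1.2, 2.9]
width: 0.507
```

Call:
{"op": "move_arm", "data": {"increments": [[[0,0,0],0,255],[[0,0,-1],0,255],[[0,0,-2],0,255],[[0,0,-3.5],0,255],[[0,0,-3.5],0,255]]}}

```text
time_s: 12.2
position: [0.6212, -0.249, 0.1067]
eef_rot: [[1.0, 0.002, -0.002], [0.002, -1.0, 0.001], [-0.002, -0.001, -1.0]]
contact_force: [0.3, -0.5, -1.0]
width: 0.513
```

Call:
{"op": "move_arm", "data": {"increments": [[[-1,-1.5,-1],0,255],[[-1.5,-4.0,0],0,255],[[-1.5,-4.5,0],0,255],[[-1.5,-4.5,0],0,255],[[-1.5,-4.5,0],0,255]]}}

```text
time_s: 12.7
position: [0.5507, -0.058, 0.1166]
eef_rot: [[1.0, 0.001, 0.0], [0.001, -1.0, 0.0], [0.0, -0.0, -1.0]]
contact_force: [0.5, 0.2, -0.8]
width: 0.511
```

Call:
{"op": "move_arm", "data": {"increments": [[[-1.5,-4.5,0],0,255],[[-1.5,-4.5,0],0,255],[[-1.2,-3.5,0],0,255],[[-0.8,-1.8,0],0,255],[[0,0,0],0,255]]}}

```text
time_s: 13.2
position: [0.5, 0.0858, 0.1165]
eef_rot: [[1.0, 0.005, -0.001], [0.005, -1.0, 0.0], [-0.001, -0.0, -1.0]]
contact_force: [-0.3, -2.0, -0.9]
width: 0.507
```

Call:
{"op": "move_arm", "data": {"increments": [[[0,0,0],0,255],[[0,0,0],0,255]]}}

```text
time_s: 13.4
position: [0.5021, 0.0825, 0.1166]
eef_rot: [[1.0, 0.001, 0.001], [0.001, -1.0, -0.0], [0.001, 0.0, -1.0]]
contact_force: [-0.3, -1.0, -1.1]
width: 0.512
```

Call:
{"op": "move_arm", "data": {"increments": [[[0,-0.6,1],0,255],[[0,0,3],0,255],[[0,0,3],0,255],[[0,0,2],0,255],[[0,0,0.8],0,255]]}}

```text
time_s: 13.9
position: [0.4995, 0.089, 0.0153]
eef_rot: [[1.0, 0.0, -0.005], [0.0, -1.0, 0.0], [-0.005, -0.0, -1.0]]
contact_force: [-0.2, -0.4, -0.1]
width: 0.507
```

Call:
{"op": "move_arm", "data": {"increments": [[[0,0,0.2],0,255],[[0,0,0.2],0,255],[[0,0,0],0,255]]}}

```text
time_s: 14.2
position: [0.5024, 0.0893, 0.0151]
eef_rot: [[1.0, 0.002, 0.002], [0.002, -1.0, -0.0], [0.002, 0.0, -1.0]]
contact_force: [-0.4, -0.2, -1.0]
width: 0.51
```

Call:
{"op": "move_arm", "data": {"increments": [[[0,0,0.1],0,255],[[0,0,0.1],0,255],[[0,0,0.1],0,255],[[0,0,0],0,255]]}}

```text
time_s: 14.6
position: [0.5015, 0.0894, 0.0114]
eef_rot: [[1.0, 0.002, 0.0], [0.002, -1.0, 0.0], [0.0, -0.0, -1.0]]
contact_force: [-0.7, 0.5, 0.2]
width: 0.506
```

Call:
{"op": "move_arm", "data": {"increments": [[[0,0,0.1],0,255],[[0,0,0],0,255],[[0,0,0],0,255]]}}

```text
time_s: 14.9
position: [0.5016, 0.0894, 0.011]
eef_rot: [[1.0, 0.002, 0.0], [0.002, -1.0, -0.0], [0.0, 0.0, -1.0]]
contact_force: [-3.2, 0.9, 6.1]
width: 0.507
```

Call:
{"op": "move_arm", "data": {"increments": [[[0,0,0],0,120],[[0,0,0],0,108],[[0,0,0],0,96],[[0,0,0],0,88],[[0,0,0],0,88]]}}

```text
time_s: 15.4
position: [0.5014, 0.0894, 0.0102]
eef_rot: [[1.0, 0.002, -0.0], [0.002, -1.0, 0.0], [-0.0, -0.0, -1.0]]
contact_force: [0.1, 0.2, -0.1]
width: 0.65
```

Call:
{"op": "move_arm", "data": {"increments": [[[0,0,-0.5],0,88],[[0,0,-2],0,88],[[0,0,-4],0,88],[[0,0,-5],0,88],[[0,0,-2],0,88]]}}

```text
time_s: 15.9
position: [0.504, 0.0894, 0.1505]
eef_rot: [[1.0, 0.002, 0.007], [0.002, -1.0, -0.0], [0.007, 0.0, -1.0]]
contact_force: [0.3, -0.9, -0.7]
width: 0.653
```

Call:
{"op": "move_arm", "data": {"increments": [[[3,2.7,0],0,88],[[3.5,3.2,0],0,88],[[3.5,3.2,0],0,88],[[3.5,3.2,0],0,88],[[1.3,1.2,0],0,88]]}}

```text
time_s: 16.4
position: [0.6523, -0.0489, 0.1457]
eef_rot: [[1.0, -0.001, 0.002], [-0.001, -1.0, -0.001], [0.002, 0.001, -1.0]]
contact_force: [0.2, 0.0, 0.7]
width: 0.657
```

Call:
{"op": "move_arm", "data": {"increments": [[[0,0,0],0,88],[[0,0,0],0,88]]}}

```text
time_s: 16.6
position: [0.6491, -0.0451, 0.1449]
eef_rot: [[1.0, 0.001, -0.001], [0.001, -1.0, 0.001], [-0.001, -0.001, -1.0]]
contact_force: [-0.3, 0.8, -0.4]
width: 0.656
```

Call:
{"op": "move_arm", "data": {"increments": [[[0.1,0,3.5],0,88],[[0,0,4],0,88],[[0,0,3],0,88],[[0,0,1.5],0,100],[[0,0,0],0,110]]}}

```text
time_s: 17.1
position: [0.6482, -0.0438, 0.0231]
eef_rot: [[1.0, 0.003, -0.005], [0.003, -1.0, 0.001], [-0.005, -0.001, -1.0]]
contact_force: [-1.0, 0.4, -0.5]
width: 0.567
```

Call:
{"op": "move_arm", "data": {"increments": [[[0,0,0.2],0,120],[[0,0,0],0,150],[[0,0,0],0,175],[[0,0,0],0,195],[[0,0,0],0,210]], "newtons": 80}}

```text
time_s: 17.6
position: [0.6518, -0.0448, 0.0248]
eef_rot: [[1.0, 0.002, 0.002], [0.002, -1.0, 0.001], [0.002, -0.001, -1.0]]
contact_force: [-0.3, 3.6, 6.7]
width: 0.196
```

Call:
{"op": "move_arm", "data": {"increments": [[[0,0,0],0,255],[[0,0,0],0,255],[[0,0,-1],0,255],[[0,0,-1.5],0,255],[[0,0,-2.5],0,255]]}}

```text
time_s: 18.1
position: [0.6486, -0.0451, 0.0721]
eef_rot: [[1.0, 0.002, -0.005], [0.002, -1.0, 0.001], [-0.005, -0.001, -1.0]]
contact_force: [0.8, -0.6, -5.1]
width: 0.186
```

Call:
{"op": "move_arm", "data": {"increments": [[[-1,0.8,-2],0,255],[[-3,2.2,-1],0,255],[[-3.2,2.3,0],0,255],[[-3.2,2.3,0],0,255],[[-3.2,2.3,0],0,255]]}}

```text
time_s: 18.6
position: [0.5134, -0.1454, 0.104]
eef_rot: [[1.0, 0.002, 0.0], [0.002, -1.0, -0.001], [0.0, 0.001, -1.0]]
contact_force: [-0.2, -1.0, -5.0]
width: 0.184
```

Call:
{"op": "move_arm", "data": {"increments": [[[-3.2,2.3,0],0,255],[[-1.8,1.2,0],0,255],[[-0.3,0.2,0],0,255],[[0,0,0],0,255],[[0,0,0],0,255]]}}

```text
time_s: 19.1
position: [0.4627, -0.1816, 0.1038]
eef_rot: [[1.0, 0.002, 0.001], [0.002, -1.0, -0.0], [0.001, 0.0, -1.0]]
contact_force: [0.5, 0.4, -4.8]
width: 0.19
```

Run:
```python
from ov import *
o=monitor.get_obs();p=o['position'];print(p,o['width'],o['contact_force'])
S=snap('side','s6.png')
yaw=np.radians(-.28);c=np.array([.461,-.181])
g=(p[2]-.022)*1e3
o={'w':(p[0],p[1],[(g,24),(g+36,24)]),'d':(.493,.166,[(4,20),(62,20)]),'l':(.502,.0893,[(4,22),(64,22)])}
for i in(-1,0,1): o[str(i)]=(.461,-.181+.074*i,[(4,24)])
img=draw(S,(170,120,180,200),0,(540,600),o)
for cx,cy,L,yw in((.461,-.181,.226,-.28),(.4975,.1285,.152,6.75)):
    a=np.radians(yw);R=np.array([[np.cos(a),-np.sin(a)],[np.sin(a),np.cos(a)]])
    for z in(0,.025):
        P=np.c_[np.array([[.039,L/2],[.039,-L/2],[-.039,-L/2],[-.039,L/2]])@R.T+[cx,cy],np.full(4,z)]
        cv2.polylines(img,[np.round(((proj(S,P)-[170,120]+.5)*3-.5)).astype(int)],True,(0,0,255),1,cv2.LINE_AA)
cv2.imwrite('pics/v6.png',img)
```

```text
[ 0.462688   -0.18158616  0.10384465] 0.19009796575542273 [ 0.50678546  0.38769127 -4.75476097]
```

View pics/v6.png

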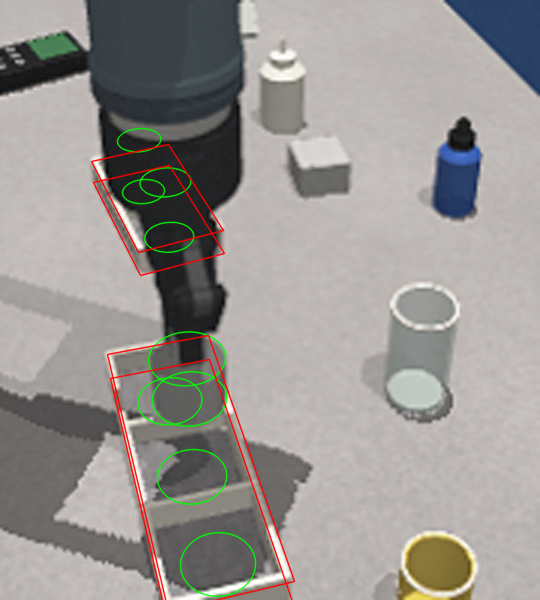

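The weight is held (about -5 N) over the middle compartment at (190,475), and both tray outlines fit the side picture within 1–2 px. I'm lowering.

Call:
{"op": "move_arm", "data": {"increments": [[[-0.1,0,2],0,255],[[0,0,2.5],0,255],[[0,0,2],0,255],[[0,0,0.5],0,255],[[0,0,0],0,255]]}}

```text
time_s: 19.65
position: [0.4609, -0.1808, 0.0326]
eef_rot: [[1.0, 0.003, -0.002], [0.003, -1.0, 0.001], [-0.002, -0.001, -1.0]]
contact_force: [-0.4, 0.2, -4.4]
width: 0.184
```

Call:
{"op": "move_arm", "data": {"increments": [[[0,0,0.2],0,255],[[0,0,0.2],0,255],[[0,0,0],0,255]]}}

```text
time_s: 19.95
position: [0.4615, -0.1819, 0.0299]
eef_rot: [[1.0, 0.002, 0.001], [0.002, -1.0, -0.001], [0.001, 0.001, -1.0]]
contact_force: [0.9, -0.2, -5.0]
width: 0.189
```

Call:
{"op": "move_arm", "data": {"increments": [[[0,0,0.2],0,255],[[0,0,0.1],0,255],[[0,0,0.1],0,255],[[0,0,0],0,255]]}}

```text
time_s: 20.35
position: [0.4624, -0.1821, 0.0288]
eef_rot: [[1.0, 0.002, 0.002], [0.002, -1.0, -0.001], [0.002, 0.001, -1.0]]
contact_force: [-8.2, 8.0, 25.2]
width: 0.187
```

Call:
{"op": "move_arm", "data": {"increments": [[[0,0,-0.2],0,255],[[0,0,0],0,190],[[0,0,0],0,165],[[0,0,0],0,140],[[0,0,0],0,120]]}}

```text
time_s: 20.85
position: [0.461, -0.1818, 0.0272]
eef_rot: [[1.0, 0.002, 0.0], [0.002, -1.0, -0.0], [0.0, 0.0, -1.0]]
contact_force: [0.7, 0.8, -0.7]
width: 0.533
```

Call:
{"op": "move_arm", "data": {"increments": [[[0,0,-0.5],0,110],[[0,0,-3],0,100],[[0,0,-4.5],0,80],[[0,0,-4.5],0,60],[[0,0,0],0,60]]}}

```text
time_s: 21.35
position: [0.4649, -0.1843, 0.1593]
eef_rot: [[1.0, 0.002, 0.01], [0.002, -1.0, -0.007], [0.01, 0.007, -1.0]]
contact_force: [0.5, -0.3, 0.3]
width: 0.76
```

Call:
{"op": "move_arm", "data": {"increments": [[[3,-0.5,0],0,60],[[4.5,-0.8,0],0,60],[[4.5,-0.8,0],0,60],[[4,-0.7,0],0,60],[[1.8,-0.3,0],0,60]]}}

```text
time_s: 21.85
position: [0.6415, -0.1493, 0.1515]
eef_rot: [[1.0, 0.003, 0.001], [0.003, -1.0, 0.0], [0.001, -0.0, -1.0]]
contact_force: [-1.3, -0.5, -0.3]
width: 0.763
```

Call:
{"op": "move_arm", "data": {"increments": [[[0,0,0],0,60],[[0,0,0],0,60]]}}

```text
time_s: 22.05
position: [0.638, -0.1501, 0.1513]
eef_rot: [[1.0, 0.002, -0.002], [0.002, -1.0, 0.001], [-0.002, -0.001, -1.0]]
contact_force: [0.0, -0.9, -0.4]
width: 0.767
```

Call:
{"op": "move_arm", "data": {"increments": [[[0.2,0.1,2],0,45],[[0,0,2],0,45],[[0,0,1],0,45],[[0,0,0],0,45]]}}

```text
time_s: 22.45
position: [0.6386, -0.1512, 0.1004]
eef_rot: [[1.0, 0.001, -0.004], [0.001, -1.0, 0.002], [-0.004, -0.002, -1.0]]
contact_force: [-0.8, -0.3, -0.4]
width: 0.825
```

Call:
{"op": "move_arm", "data": {"increments": [[[0,0,2.5],0,45],[[0,0,2.5],0,45],[[0,0,2],0,45],[[0,0,1.2],0,45],[[0,0,0],0,45]]}}

```text
time_s: 22.95
position: [0.6398, -0.1511, 0.0192]
eef_rot: [[1.0, 0.002, -0.002], [0.002, -1.0, 0.001], [-0.002, -0.001, -1.0]]
contact_force: [-0.1, 1.2, 0.4]
width: 0.824
```

Call:
{"op": "move_arm", "data": {"increments": [[[0,0,0],0,70],[[0,0,0],0,85],[[0,0,0],0,100],[[0,0,0],0,112],[[0,0,0],0,125]], "newtons": 35}}

```text
time_s: 23.45
position: [0.6419, -0.1516, 0.0219]
eef_rot: [[1.0, 0.002, 0.002], [0.002, -1.0, -0.001], [0.002, 0.001, -1.0]]
contact_force: [-2.2, 0.9, 6.5]
width: 0.561
```

Call:
{"op": "move_arm", "data": {"increments": [[[0,0,0],0,255],[[0,0,-1],0,255],[[0,0,-2],0,255],[[0,0,-3],0,255],[[0,0,-3],0,255]]}}

```text
time_s: 23.95
position: [0.6404, -0.1512, 0.1112]
eef_rot: [[1.0, 0.002, -0.001], [0.002, -1.0, 0.0], [-0.001, -0.0, -1.0]]
contact_force: [1.6, -0.8, -0.6]
width: 0.561
```

Call:
{"op": "move_arm", "data": {"increments": [[[-1,0.6,-1],0,255],[[-3,1.8,0],0,255],[[-3.4,2,0],0,255],[[-3.4,2,0],0,255],[[-3.4,2,0],0,255]]}}

```text
time_s: 24.45
position: [0.4965, -0.2359, 0.1194]
eef_rot: [[1.0, 0.002, -0.001], [0.002, -1.0, 0.001], [-0.001, -0.001, -1.0]]
contact_force: [-0.3, -0.5, -0.6]
width: 0.562
```

Call:
{"op": "move_arm", "data": {"increments": [[[-2.6,1.5,0],0,255],[[-1.1,0.7,0],0,255],[[0,0,0],0,255],[[0,0,0],0,255]]}}

```text
time_s: 24.85
position: [0.4624, -0.2576, 0.1203]
eef_rot: [[1.0, 0.001, 0.001], [0.001, -1.0, 0.0], [0.001, -0.0, -1.0]]
contact_force: [0.1, -0.5, 0.1]
width: 0.557
```

Call:
{"op": "move_arm", "data": {"increments": [[[-0.1,0,1],0,255],[[0,0,3],0,255],[[0,0,3],0,255],[[0,0,1.5],0,255],[[0,0,0.3],0,255]]}}

```text
time_s: 25.35
position: [0.46, -0.2553, 0.0292]
eef_rot: [[1.0, 0.003, -0.004], [0.003, -1.0, 0.004], [-0.004, -0.004, -1.0]]
contact_force: [0.1, -0.2, -0.8]
width: 0.562
```

Call:
{"op": "move_arm", "data": {"increments": [[[0,0,0.2],0,255],[[0,0,0.1],0,255],[[0,0,0],0,255]]}}

```text
time_s: 25.65
position: [0.4619, -0.2581, 0.0301]
eef_rot: [[1.0, 0.002, 0.001], [0.002, -1.0, -0.001], [0.001, 0.001, -1.0]]
contact_force: [0.4, -1.0, -1.6]
width: 0.561
```

Call:
{"op": "move_arm", "data": {"increments": [[[0,0,0.2],0,255],[[0,0,0.1],0,255],[[0,0,0],0,255]]}}

```text
time_s: 25.95
position: [0.4611, -0.2577, 0.0265]
eef_rot: [[1.0, 0.002, 0.0], [0.002, -1.0, -0.0], [0.0, 0.0, -1.0]]
contact_force: [-0.5, 0.1, -0.2]
width: 0.562
```

Call:
{"op": "move_arm", "data": {"increments": [[[0,0,0.1],0,255],[[0,0,0.1],0,255],[[0,0,0],0,255]]}}

```text
time_s: 26.25
position: [0.4614, -0.2579, 0.0259]
eef_rot: [[1.0, 0.002, 0.0], [0.002, -1.0, -0.0], [0.0, 0.0, -1.0]]
contact_force: [-5.2, 4.2, 13.4]
width: 0.557
```

Call:
{"op": "move_arm", "data": {"increments": [[[0,0,-0.1],0,255],[[0,0,0],0,105],[[0,0,0],0,93],[[0,0,0],0,82],[[0,0,0],0,72]]}}

```text
time_s: 26.75
position: [0.461, -0.2576, 0.0251]
eef_rot: [[1.0, 0.002, -0.0], [0.002, -1.0, 0.0], [-0.0, -0.0, -1.0]]
contact_force: [0.1, 0.3, -0.2]
width: 0.718
```

Call:
{"op": "move_arm", "data": {"increments": [[[0,0,-0.5],0,72],[[0,0,-2],0,72],[[0,0,-4],0,72],[[0,0,-5],0,60],[[0,0,-3],0,60]]}}

```text
time_s: 27.25
position: [0.4622, -0.2586, 0.1744]
eef_rot: [[1.0, 0.002, 0.003], [0.002, -1.0, -0.003], [0.003, 0.003, -1.0]]
contact_force: [0.4, -0.9, -0.6]
width: 0.762
```

Call:
{"op": "move_arm", "data": {"increments": [[[1,-2.7,0],0,60],[[1.7,-4.5,0],0,60],[[1.7,-4.5,0],0,60],[[1.7,-4.5,0],0,60],[[1.7,-4.5,0],0,60]]}}

```text
time_s: 27.75
position: [0.5392, -0.0488, 0.1709]
eef_rot: [[1.0, 0.001, 0.001], [0.001, -1.0, -0.0], [0.001, 0.0, -1.0]]
contact_force: [0.6, 0.0, 0.3]
width: 0.768
```

Call:
{"op": "move_arm", "data": {"increments": [[[1.7,-4.5,0],0,60],[[1.7,-4.5,0],0,60],[[1.7,-4.5,0],0,60],[[1.7,-4.5,0],0,60],[[1.7,-4.5,0],0,60]]}}

```text
time_s: 28.25
position: [0.6237, 0.1767, 0.1707]
eef_rot: [[1.0, 0.002, 0.0], [0.002, -1.0, -0.0], [0.0, 0.0, -1.0]]
contact_force: [1.2, -0.3, -0.9]
width: 0.764
```

Call:
{"op": "move_arm", "data": {"increments": [[[1.7,-4.5,0],0,60],[[1,-2.5,0],0,60],[[0,0,0],0,60],[[0,0,0],0,60]]}}

```text
time_s: 28.65
position: [0.6498, 0.2449, 0.1699]
eef_rot: [[1.0, 0.003, -0.001], [0.003, -1.0, -0.001], [-0.001, 0.001, -1.0]]
contact_force: [-0.7, -1.3, 1.0]
width: 0.764
```

Call:
{"op": "move_arm", "data": {"increments": [[[0.7,-0.7,0],0,50],[[0,0,4],0,50],[[0,0,2.5],0,50],[[0,0,0],0,50],[[0,0,0],0,50]]}}

```text
time_s: 29.15
position: [0.6574, 0.2508, 0.1056]
eef_rot: [[1.0, 0.0, -0.001], [0.0, -1.0, -0.0], [-0.001, 0.0, -1.0]]
contact_force: [-0.0, 0.2, 0.5]
width: 0.803
```

Run:
```python
from ov import *
o=monitor.get_obs();p=o['position'];print(p,o['width'],o['contact_force'])
S=snap('side','s7.png')
o={'w':(.657,.252,OBJ['wash'][2])}
i1=draw(S,(230,80,90,100),0,(405,450),o)
for dy in(-.034,.034):
        q=(proj(S,p+[0,dy,.031])[0]-[230,80]+.5)*4.5-.5
        cv2.drawMarker(i1,tuple(int(v) for v in q),(0,255,255),0,12,1)
o={'d':(.493,.166,[(4,20),(62,20)]),'l':(.502,.0893,[(4,22),(64,22)]),'w':(.461,-.1815,[(4,24),(40,24)]),'t':(.461,-.258,[(4,24),(92,24)])}
cv2.imwrite('pics/v7.png',np.hstack([i1,draw(S,(185,130,120,180),0,(300,450),o)]))
```

```text
[0.65740802 0.25077985 0.10562445] 0.8026646797819179 [-0.03972098  0.17693342  0.49610717]
```

View pics/v7.png

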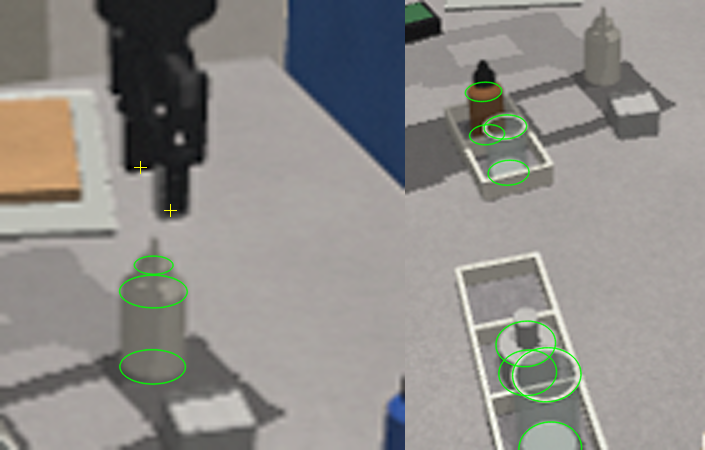

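The right half shows all four placed items standing where expected: the bottle at (486,100), low beaker rim at (505,127), knob at (527,325) and tall rim at (546,375). The wash bottle model fits at (153,330), between the fingers. I'm descending.

Call:
{"op": "move_arm", "data": {"increments": [[[0,-0.1,2.5],0,50],[[0,0,2.5],0,50],[[0,0,1.5],0,50],[[0,0,0.5],0,50],[[0,0,0],0,50]]}}

```text
time_s: 29.7
position: [0.6575, 0.2526, 0.0357]
eef_rot: [[1.0, 0.002, 0.0], [0.002, -1.0, 0.0], [0.0, -0.0, -1.0]]
contact_force: [-0.1, -0.2, -0.3]
width: 0.801
```

Call:
{"op": "move_arm", "data": {"increments": [[[0,0,0.7],0,50],[[0,0,0.7],0,50],[[0,0,0.7],0,50],[[0,0,0.4],0,50],[[0,0,0],0,50]]}}

```text
time_s: 30.2
position: [0.6564, 0.2526, 0.0092]
eef_rot: [[1.0, 0.002, -0.002], [0.002, -1.0, -0.0], [-0.002, 0.0, -1.0]]
contact_force: [-0.3, 0.4, -0.0]
width: 0.804
```

Call:
{"op": "move_arm", "data": {"increments": [[[0,0,0],0,70],[[0,0,0],0,90],[[0,0,0],0,105],[[0,0,0],0,120],[[0,0,0],0,135]], "newtons": 40}}

```text
time_s: 30.7
position: [0.6576, 0.253, 0.0111]
eef_rot: [[1.0, 0.002, 0.001], [0.002, -1.0, 0.0], [0.001, -0.0, -1.0]]
contact_force: [-0.3, 0.5, 2.9]
width: 0.531
```

Call:
{"op": "move_arm", "data": {"increments": [[[0,0,0],0,255],[[0,0,-1],0,255],[[0,0,-3],0,255],[[0,0,-4],0,255],[[0,0,-4],0,255]]}}

```text
time_s: 31.2
position: [0.6562, 0.2522, 0.1307]
eef_rot: [[1.0, 0.002, -0.002], [0.002, -1.0, -0.001], [-0.002, 0.001, -1.0]]
contact_force: [1.3, 0.1, -1.2]
width: 0.525
```

Call:
{"op": "move_arm", "data": {"increments": [[[-1,1.8,0],0,255],[[-2.2,4,0],0,255],[[-2.2,4,0],0,255],[[-2.2,4,0],0,255],[[-2.2,4,0],0,255]]}}

```text
time_s: 31.7
position: [0.558, 0.073, 0.1303]
eef_rot: [[1.0, 0.002, -0.0], [0.002, -1.0, -0.0], [-0.0, 0.0, -1.0]]
contact_force: [0.6, -0.9, -1.3]
width: 0.525
```

Call:
{"op": "move_arm", "data": {"increments": [[[-2.2,4,0],0,255],[[-2.2,4,0],0,255],[[-2.2,4,0],0,255],[[-2.2,4,0],0,255],[[-0.9,1.7,0],0,255]]}}

```text
time_s: 32.2
position: [0.4607, -0.1053, 0.1304]
eef_rot: [[1.0, -0.001, -0.001], [-0.001, -1.0, -0.001], [-0.001, 0.001, -1.0]]
contact_force: [0.3, 0.1, -1.8]
width: 0.525
```

Call:
{"op": "move_arm", "data": {"increments": [[[0,0,0],0,255],[[0,0,0],0,255]]}}

```text
time_s: 32.4
position: [0.4627, -0.1028, 0.1305]
eef_rot: [[1.0, 0.0, 0.0], [0.0, -1.0, 0.0], [0.0, -0.0, -1.0]]
contact_force: [-0.2, 0.4, -1.4]
width: 0.527
```

Call:
{"op": "move_arm", "data": {"increments": [[[-0.1,0.1,2],0,255],[[0,0,3],0,255],[[0,0,3],0,255],[[0,0,2],0,255],[[0,0,0.6],0,255]]}}

```text
time_s: 32.9
position: [0.4604, -0.1016, 0.022]
eef_rot: [[1.0, 0.004, -0.004], [0.004, -1.0, 0.002], [-0.004, -0.002, -1.0]]
contact_force: [-1.3, -0.5, -1.1]
width: 0.528
```

Call:
{"op": "move_arm", "data": {"increments": [[[0,0,0.3],0,255],[[0,0,0.2],0,255],[[0,0,0],0,255]]}}

```text
time_s: 33.2
position: [0.4627, -0.1038, 0.0201]
eef_rot: [[1.0, 0.002, 0.002], [0.002, -1.0, -0.001], [0.002, 0.001, -1.0]]
contact_force: [0.6, -0.5, -1.4]
width: 0.528
```

Call:
{"op": "move_arm", "data": {"increments": [[[0,0,0.1],0,255],[[0,0,0.1],0,255],[[0,0,0],0,255]]}}

```text
time_s: 33.5
position: [0.462, -0.1038, 0.0176]
eef_rot: [[1.0, 0.002, 0.001], [0.002, -1.0, -0.0], [0.001, 0.0, -1.0]]
contact_force: [0.1, 0.2, -0.6]
width: 0.528
```

Call:
{"op": "move_arm", "data": {"increments": [[[0,0,0.1],0,255],[[0,0,0.1],0,255],[[0,0,0],0,255]]}}

```text
time_s: 33.8
position: [0.4617, -0.1036, 0.0151]
eef_rot: [[1.0, 0.002, -0.0], [0.002, -1.0, 0.0], [-0.0, -0.0, -1.0]]
contact_force: [1.1, 0.3, -1.5]
width: 0.526
```

Call:
{"op": "move_arm", "data": {"increments": [[[0,0,0.1],0,255],[[0,0,0],0,255],[[0,0,0],0,255]]}}

```text
time_s: 34.1
position: [0.4619, -0.1037, 0.0151]
eef_rot: [[1.0, 0.002, -0.0], [0.002, -1.0, 0.0], [-0.0, -0.0, -1.0]]
contact_force: [-4.9, 1.7, 9.3]
width: 0.527
```

Call:
{"op": "move_arm", "data": {"increments": [[[0,0,-0.1],0,255],[[0,0,0],0,112],[[0,0,0],0,98],[[0,0,0],0,86],[[0,0,0],0,76]]}}

```text
time_s: 34.6
position: [0.4618, -0.1036, 0.0152]
eef_rot: [[1.0, 0.002, -0.0], [0.002, -1.0, 0.0], [-0.0, -0.0, -1.0]]
contact_force: [0.8, -0.7, -0.0]
width: 0.702
```

Call:
{"op": "move_arm", "data": {"increments": [[[0,0,-0.5],0,76],[[0,0,-2],0,76],[[0,0,-4],0,76],[[0,0,-5],0,60],[[0,0,-5],0,60]]}}

```text
time_s: 35.1
position: [0.4612, -0.1033, 0.182]
eef_rot: [[1.0, 0.002, -0.001], [0.002, -1.0, 0.0], [-0.001, -0.0, -1.0]]
contact_force: [0.8, -1.8, 0.1]
width: 0.762
```

Call:
{"op": "move_arm", "data": {"increments": [[[-2.5,4,-1],0,60],[[-2.5,4,0],0,60],[[-2.5,4,0],0,60],[[-2.5,4,0],0,60],[[-2.5,4,0],0,60]]}}

```text
time_s: 35.6
position: [0.336, -0.3052, 0.191]
eef_rot: [[1.0, 0.002, 0.001], [0.002, -1.0, -0.001], [0.001, 0.001, -1.0]]
contact_force: [1.3, -0.9, -0.5]
width: 0.764
```

Call:
{"op": "move_arm", "data": {"increments": [[[-2,4,0],0,60],[[-2,4,0],0,60],[[-2,4,0],0,60],[[-1,2,0],0,60],[[0,0,0],0,60]]}}

```text
time_s: 36.1
position: [0.2657, -0.4466, 0.1906]
eef_rot: [[1.0, -0.002, -0.0], [-0.002, -1.0, -0.001], [-0.0, 0.001, -1.0]]
contact_force: [-0.2, 0.8, 0.4]
width: 0.766
```

Run:
```python
from ov import *
print(monitor.get_obs()['position'])
S=snap('side','s8.png');T=snap('top','t8.png')
i1=cv2.resize(S['img'][120:340,150:360,::-1],(420,440),interpolation=cv2.INTER_CUBIC)
i2=cv2.resize(T['img'][95:315,70:400,::-1] if 0 else T['img'][100:280,80:400,::-1],(800,450)[0:2],interpolation=cv2.INTER_CUBIC)
cv2.imwrite('pics/v8a.png',i1);cv2.imwrite('pics/v8b.png',i2)
```

```text
[ 0.26567818 -0.44660101  0.19058213]
```

View pics/v8a.png

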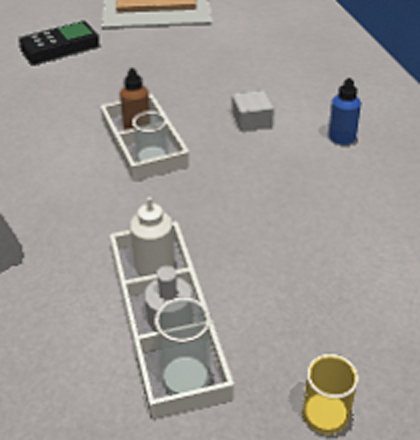

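View pics/v8b.png

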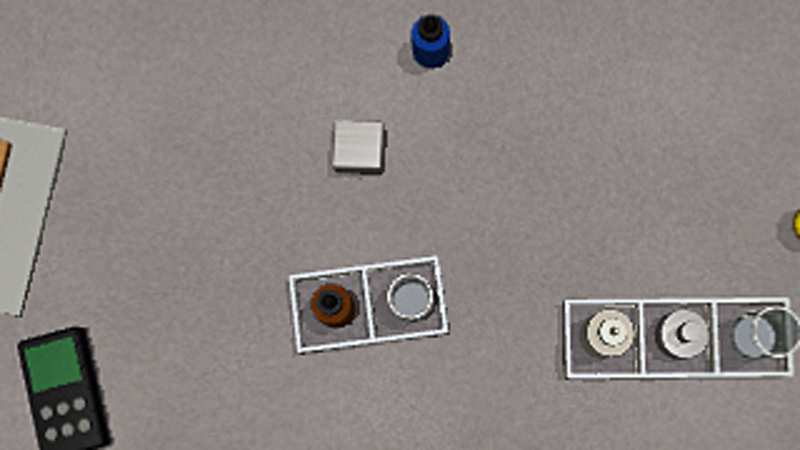

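The side and top pictures both show all five items upright in their compartments. In the top picture the dropper bottle is at (332,305), low beaker (411,297), wash bottle (610,332), weight (685,333) and tall beaker base (755,335). The block, meter, and blue and yellow look-alikes are where they were, so I'm handing in.

```bash
python3 -c "
from station import env; print(env.close_job())"
```

```text
the job is handed in; nothing more can be done
None
```

Both kits are made up and the job is handed in, at about 36 s on the robot's clock out of 128 s. The hand-in gave no verdict.

- **Two-compartment tray:** it holds the brown dropper bottle and the low beaker.
- **Three-compartment tray:** the round weight is in the middle, the wash bottle on its left (+y) side and the taller beaker on its right.
- **Last checks:** the final side and top pictures show all five items upright inside their compartments. The square block, the meter and the blue and yellow look-alikes look unmoved, and the arm is well clear.

**What disagreed:**
- **Fingertip height:** the fingertips stood about 28 mm higher than the stated tool geometry.
- **First grasp:** because of that, my first try at the dropper bottle closed on its shoulder, with about 12 N upward on the tool. I released it, the bottle stayed standing, and I used the measured height from then on.
- **Set-down forces:** the floor was felt at 6–13 N for the glass, 9 N for the wash bottle and 25 N for the steel weight.

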